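# Unclip the test-tile case and park its cover

## Task

Open the blue test-tile case: squeeze the cover's two orange snap tabs inward and lift the cover straight off without forcing it. Stand it on its feet on the bare table, clear of the case and the rack, and let go; then take it again by its black grip block, tabs left alone, and lower it, right way up, between the cheeks of the plywood rack until its feet rest on the rack's floor, and let go (never drop it). Leave the timer, the green glaze jar and the stamp block where they are.

Things in the scene. Friction and masses are not known exactly. Their poses are not given: they have to be found in the camera images.
- cover: White clip-in cover, 70 g: plate 104 (x) x 62 (y) x 4 mm. Origin at the centre of the plate's underside, z up. Feet under both ends (x = +-39 to 43, y = +-23.5 mm) reach down to z = -28 mm: stood on a flat surface, its origin is 28 mm up. Two orange snap tabs stand up through slots. To release: press both tabs in, lift straight up; feet and tabs have left the case after 30 mm.
- cover_top (a point): Centre of the plate's top (z = 4 mm of the cover). The tabs' ears flank it: x = +-8, y = +-20 to +-29 mm (flared outward), tops 16 mm above the plate. Squeeze both at once, fingers closing along the cover's y on their outer faces, fingertips 2 to 4 mm above the plate. Over both ears: 58 mm at rest, 29 mm fully pressed, then about 8 N; grip with 20 N or more.
- grip_block_top (a point): Top centre of the black grip block, 18 x 18 mm, 26 mm high on the middle of the plate. Its top is 30 mm above the cover's origin. Take it with the fingers closing along the cover's x axis, so that they pass clear of the tabs.
- tab_left (a joint): Orange snap tab at the cover's +y side, hinged on a leg below the plate: 0 = sprung out (latched), 0.32 rad = fully pressed inward. Its hook clears the case's top above about 0.22 rad. Springs out again when let go.
- tab_right (a joint): The same at the cover's -y side.
- tile_case: Blue tile case, fixed, 116 (x) x 88 (y) x 44 mm high, with a 90 x 49 mm opening in its 4 mm thick top. Origin at the centre of its underside, z up. At the start the cover lies on top (origin at x = y = 0, z = 44 mm, same yaw), its feet in the opening and its tabs hooked under the top. Two test tiles lie inside.
- cover_rack: Plywood cover rack, fixed. Origin at the centre of its underside, z up. Base 124 (x) x 94 (y) x 8 mm. Two cheeks along x (110 mm long), inner faces at y = +-35 mm, flare outward above z = 48 mm to their tops at z = 64 mm. Two low end stops, inner faces at x = +-49 mm, reach to z = 20 mm.
- rack_floor (a point): Centre of the rack's cork floor, 8 mm above the rack's underside. The parked cover stands on it with its feet between stops and cheeks, long side along the rack's x (either way round), its origin over this point and 28 mm above it.
- timer: Round white wind-up timer with a red knob, 67 mm wide, 45 mm high, loose; origin under its centre. Leave alone.
- glaze_jar: White glaze jar with a green lid, 56 mm wide, 68 mm high, loose; origin under its centre. Leave alone.
- stamp_block: Wooden stamp block with a turned knob, 37 x 42 x 46 mm, loose; origin under its centre. Leave alone.

How it is judged:
On the way, in this order (a step that is already met when the one before it is completed fails the run):
1. the cover is released and lifted clear of the case (z of cover in the frame of tile_case above 0.07 m and horizontal distance between cover and tile_case below 0.08 m), for 0.05 s.
2. the cover stands upright on its feet on the bare table, clear of case and rack, let go and at rest (height (world z) of cover between 0.024 and 0.033 m and angle between cover's own z axis and vertical below 0.08 rad and horizontal distance between cover and tile_case above 0.07 m and horizontal distance between cover and cover_rack above 0.07 m and contact force between cover and the fingers below 0.05 N and contact force between cover and tile_case below 0.05 N and contact force between cover and cover_rack below 0.05 N and linear speed of cover below 0.02 m/s), for 0.2 s.
At the end, for the whole second after the job is handed in: Cover right way up in the rack, feet on its floor (within 10 mm along, 8 mm across, 4 mm in height; tilt under 0.08 rad; along the rack within 0.15 rad, either way round), tabs sprung out, at rest, let go; timer, jar and stamp block within 20 mm of where they stood (x of cover in the frame of cover_rack between -0.01 and 0.01 m and y of cover in the frame of cover_rack between -0.008 and 0.008 m and z of cover in the frame of cover_rack between 0.032 and 0.04 m and angle between cover's own z axis and vertical below 0.08 rad and angle between the x axis of cover and the x axis of cover_rack, either way round below 0.15 rad and value of joint each of tab_left, tab_right below 0.06 rad and linear speed of cover below 0.02 m/s and angular speed of cover below 0.1 rad/s and contact force between cover and the fingers below 0.05 N and distance of each of timer, glaze_jar, stamp_block from where it was at the start of the episode below 0.02 m); the robot touches nothing.
It fails at once if the cover is forced: more than 30 N between cover and case (contact force between cover and tile_case above 30 N).
It fails at once if the cover is dropped: it moves faster than 0.4 m/s with no finger on it (linear speed of cover above 0.4 m/s and contact force between cover and the fingers below 0.02 N).
It fails at once if a tab is squeezed while the cover is at the rack (horizontal distance between cover and cover_rack below 0.05 m and value of joint any of tab_left, tab_right above 0.12 rad).
It fails at once if the timer, the glaze jar or the stamp block is moved by more than 20 mm (distance of any of timer, glaze_jar, stamp_block from where it was at the start of the episode above 0.02 m).
It also fails if it takes over 64 s, if anything falls off the work surface, if the arm or the gripper's body presses on something with over 40 N, if the wrist force passes 120 N, or if a joint passes its speed limit or range.

## Robot

A 7-joint arm with a two-finger parallel gripper is mounted at the origin on a cart in front of the work surface, level with it; the furniture and walls round the work are solid. World frame = base frame: x ahead of the robot, y to its left, z up, the work surface at z = 0. Lengths are in m, angles in rad, forces in N, time in s.
With the tool pointing down it reaches from about 0.425 to 0.925 m from the base axis. Payload 6.8 kg.
Tool frame: the origin (TCP) lies on the centre line of the jaws, within the pads' length; the fingertips stand 8 mm ahead of it and the grasp point (between the pads) lies 11 mm behind it (bot.tips_ahead is the distance from the TCP to the fingertips, in m); z points along the fingers, y is the line along which they close (so a half turn about z gives the same grasp; the last joint's range is limited). The gripper opens to 85 mm and grips with 20 to 120 N. Pads are 22 mm wide; open, the fingers measure 114 mm over their backs; the gripper's body (76 mm by 85 mm) begins 54 mm behind the grasp point. The pads swing forward as they close: fully open they stand 13 mm farther back than shut.
Start: joints at [1.056, 0.477, 0.022, 1.555, -0.011, 1.109, -0.083], TCP at [0.267, -0.62, 0.239] pointing down, gripper open.
Joint ranges: [-2.96, 2.96], [-0.34, 2.1], [-1.41, 1.46], [0.24, 2.44], [-1.37, 4.51], [0.17, 1.92], [-2.96, 2.96]. Speed limits (rad/s): [2.39, 2.39, 3.14, 3.14, 3.14, 3.14, 3.14].

## Interface

Orientations are given as a unit quaternion [w, x, y, z].
In Python, from station import bot gives the robot as it stands.
- The arm moves only by the tool send_rows, never from a script. Its argument "deltas" is text: rows parted by semicolons, each of 4 numbers parted by spaces: the shift along the tool's x, y, z in m, then the turn about the tool's z in degrees. In form: x y z spin; .... A call has 1 to 5 rows; each row is the pose to reach, as a shift and turn from the pose commanded when the call began, along the tool's axes at that moment; what a row does not reach only later rows make up. A row lasts 1/10 s, in which the tool goes at most 50 mm and 8.59 degrees, less where a joint would pass 70% of its speed; a pose out of reach is approached as far as the arm can. A call with a gripper value outside its range is refused whole. "claw" is the opening, from 0 (shut) to 1 (fully open), set as the call begins (left out, the last holds). The fingers move at their own pace and stop on an object; "force" is the grip in N (left out, the last holds). Time passes only in rows, so rows that repeat a pose let the fingers close. It gives the time, the measured TCP pose, the force, the opening and the grip force at its end, in the units of the state.
- bot.get_obs(): the state, without advancing time (a new reading comes with each control period).
- bot.read_camera(name): name is "scene" or "top"; returns a dict with "img" (420x560x3 uint8, red, green, blue), "depth" (420x560 float32, m along the optical axis (not along the pixel's ray), 0 where there is no reading), "fx", "fy", "cx", "cy" (pixels), "camera_from_world" (4x4, takes a point from world to camera coordinates). Camera axes: x right, y up, looking along -z (the intrinsics and any distortion apply to the point x, -y, -z); pixel columns grow to the right and rows downward; lengths in m; the calibration is good to about 2 mm. A picture is of the moment at which its call begins.
- bot.hand_in(): hands the job in; it is judged then, once.
Trained networks look in a picture, given as the dict that the camera call returned (one of the last four; its "shot" number tells which), for a name from the list of things; names that differ only in an ending like _2 or _b are one class to them, and where a whole thing is asked for, a point or a joint stands for the part that bears it (a point fixed in the world has none). Each returns a list of dicts, best first, with "confidence" (0 to 1); they miss things now and then, are a little off and sometimes report something else, mostly with a low value. They report only what shows in the picture. A call takes as long as a camera call.
- bot.masks_of(picture, query): "mask" (420x560 bool, what is visible of it).
- bot.landmark_of(picture, query): "xyz" ([x, y, z] in m, in world coordinates, good to about 4 mm: a listed point, or the origin of a listed thing).
The state is a dict: "t": time; "q": joint angles; "joint_vel": joint speeds; "joint_torque": joint torques, N m; "eef_pos": TCP position; "tool_rot": TCP orientation; "contact_force": force on the tool from outside, world axes, zero at the start; "torque": the same for the moment, N m; "gripper_width": opening from 0.0 (shut) to 1.0 (fully open); "grasp_force": force on a finger pad.
Only numpy, scipy, OpenCV 4.12 (cv2) and the standard library are available. Lean on these libraries where they do the work, as an engineer would, in place of code of your own. Each camera call takes 0.05 s, during which the arm holds its last target. There are 200 camera calls.

## Working session

There is one attempt and no reset: what is moved stays moved. The work goes in short steps, Python scripts to look and compute and a tool call to move; the robot and the scene stay as the last step left them, time stands still between calls to the robot, and variables do not carry over. Pictures are saved under pics/ and viewed, at most 10 in all, crops included, and the job is handed in when it is done.

Besides the shell and the picture viewer there is one more tool, called after ">>>" by a JSON object that holds its "fn" and its "kwargs", one argument or row to a line. send_rows: Moves the arm, as the interface text tells. Its arguments: {"type":"object","properties":{"deltas":{"type":"string"},"claw":{"type":"number"},"force":{"type":"number"}},"required":["deltas"]}

```bash
mkdir -p pics; ls
cat > h.py <<'E'
import numpy as np, cv2
from station import bot
def world(p,mask):
    d=p["depth"]; v,u=np.nonzero(mask&(d>0)); z=d[v,u]
    c=np.stack([(u-p["cx"])/p["fx"]*z,-(v-p["cy"])/p["fy"]*z,-z,np.ones_like(z)])
    return (np.linalg.inv(p["camera_from_world"])@c)[:3].T
def save(p,n): cv2.imwrite(f"pics/{n}.png",p["img"][:,:,::-1])
E
python3 - <<'E'
from h import *
o=bot.get_obs(); print(o["eef_pos"],o["tool_rot"],o["gripper_width"],o["t"],bot.tips_ahead)
for c in("top","scene"):
    p=bot.read_camera(c); save(p,c+"0")
    print(c,np.linalg.inv(p["camera_from_world"]).round(3).tolist(),p["fx"])
    for n in("cover","cover_top","grip_block_top","tile_case","cover_rack","rack_floor","timer","glaze_jar","stamp_block"):
        print(n,[(np.round(r["xyz"],4).tolist(),round(r["confidence"],2)) for r in bot.landmark_of(p,n)][:2])
    for n in("cover","tile_case","cover_rack"):
        m=bot.masks_of(p,n)
        if not m: continue
        w=world(p,m[0]["mask"]); zt=np.percentile(w[:,2],97)
        print(n,m[0]["confidence"],len(w),np.percentile(w,[2,50,98],axis=0).round(3).tolist(),zt)
        s={"cover":(.044,.052),"tile_case":(.040,.048),"cover_rack":(.056,.068)}[n]
        q=w[(w[:,2]>s[0])&(w[:,2]<s[1])]
        if len(q)>20: print("  rect",cv2.minAreaRect((q[:,:2]*1000).astype(np.float32)))
E
```

```text
pics
[ 0.26683608 -0.6193949   0.23832588] [-8.84559858e-04  9.79386392e-01  2.01993680e-01 -2.56179684e-04] 1.0003550490877993 0.0 0.008
top [[0.017, 0.991, -0.136, 0.384], [-1.0, 0.017, 0.002, -0.013], [0.005, 0.136, 0.991, 1.176], [0.0, 0.0, 0.0, 1.0]] 503.0624861509902
cover [([0.5125, 0.2318, 0.0444], 0.7)]
cover_top [([0.514, 0.2363, 0.0453], 0.93)]
grip_block_top [([0.5153, 0.2347, 0.0744], 0.56)]
tile_case [([0.5141, 0.2322, 0.0009], 0.96)]
cover_rack [([0.5811, -0.1858, -0.0018], 0.77)]
rack_floor [([0.5787, -0.1889, 0.0086], 0.67)]
timer [([0.7067, 0.1294, 0.0011], 0.73), ([0.5132, 0.2353, 0.0744], 0.61)]
glaze_jar [([0.7173, -0.1206, 0.0016], 0.62)]
stamp_block [([0.3874, -0.0603, 0.0015], 0.58)]
cover 0.64 1212 [[0.463, 0.192, 0.038], [0.511, 0.23, 0.048], [0.563, 0.268, 0.073]] 0.07188593824167679
  rect ((513.20361328125, 229.3280487060547), (104.5458755493164, 62.247154235839844), 19.64424705505371)
tile_case 0.71 694 [[0.452, 0.172, 0.004], [0.504, 0.206, 0.043], [0.575, 0.284, 0.047]] 0.04712981647519642
  rect ((513.8500366210938, 229.51473999023438), (115.522544860
[... 769 characters left out ...]
[0.7161, -0.1221, -0.0042], 0.71)]
stamp_block []
cover 0.98 1538 [[0.462, 0.198, 0.043], [0.508, 0.239, 0.047], [0.562, 0.275, 0.073]] 0.07220657044754232
  rect ((512.7061767578125, 235.54795837402344), (103.96485900878906, 64.83678436279297), 20.440073013305664)
tile_case 0.75 1871 [[0.446, 0.184, 0.001], [0.489, 0.269, 0.032], [0.553, 0.295, 0.045]] 0.044627828798236645
  rect ((512.77392578125, 236.607421875), (117.08868408203125, 89.10015106201172), 21.221845626831055)
cover_rack 0.73 1595 [[0.461, 0.198, 0.042], [0.509, 0.239, 0.047], [0.564, 0.276, 0.073]] 0.07218825374457133
  rect ((512.3220825195312, 235.10610961914062), (17.748674392700195, 59.009246826171875), 20.02596092224121)
```

View picture.

View pics/top0.png

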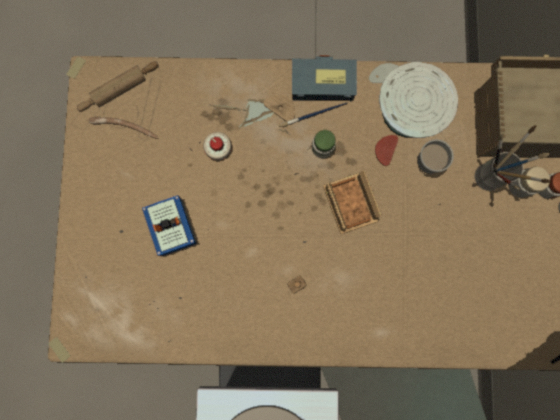

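View pics/scene0.png

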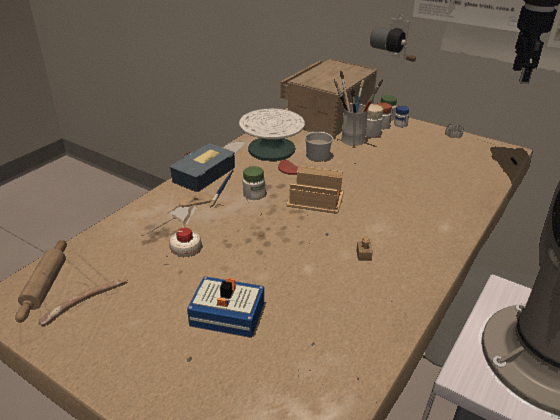

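The top view shows the case at px (169,225), the rack at (352,202), the timer at (217,147), the jar at (323,142) and the stamp at (297,285). The scene view shows the same layout. Case and rack both have a yaw of about +20.5°. I'll move over the case by way of (0.55,-0.20).

Add to h.py:
```python
from scipy.spatial.transform import Rotation as R
def rel(x,y,z,yaw):
    "shift in tool axes to world target, spin so that tool x points at yaw deg"
    o=bot.get_obs(); w,a,b,c=o["tool_rot"]; r=R.from_quat([a,b,c,w]); M=r.as_matrix()
    cur=np.degrees(np.arctan2(M[1,0],M[0,0]))
    print("t",o["t"],"pos",np.round(o["eef_pos"],4),"yaw",cur.round(2),"grip",round(o["gripper_width"],3),"F",np.round(o["contact_force"],1))
    print("rel mm",(M.T@(np.array([x,y,z])-o["eef_pos"])*1000).round(1),"spin",round((cur-yaw+180)%360-180,2))
```

```text
(no output)
```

>>> {"fn": "send_rows", "kwargs": {
  "deltas": "0.042 -0.027 0 0; 0.084 -0.054 0 0; 0.126 -0.081 0 0; 0.168 -0.108 0 0; 0.21 -0.135 0 0",
  "claw": 1,
  "force": 25
}}

```text
t: 1.8
eef_pos: [0.4074, -0.4112, 0.2396]
tool_rot: [0.0, 0.979, 0.202, 0.0]
contact_force: [0.6, -0.1, -0.3]
gripper_width: 1.003
grasp_force: 0.0
```

>>> {"fn": "send_rows", "kwargs": {
  "deltas": "0.042 -0.027 0 0; 0.084 -0.054 0 0; 0.126 -0.081 0 0; 0.168 -0.108 0 0; 0.21 -0.135 0 0"
}}

```text
t: 2.3
eef_pos: [0.5469, -0.2041, 0.2397]
tool_rot: [0.0, 0.979, 0.202, 0.0]
contact_force: [1.4, -1.3, -0.1]
gripper_width: 0.999
grasp_force: 0.0
```

>>> {"fn": "send_rows", "kwargs": {
  "deltas": "0.014 -0.041 0 0; 0.028 -0.082 0 0; 0.042 -0.124 0 0; 0.057 -0.165 0 0; 0.071 -0.206 0 0"
}}

```text
t: 2.8
eef_pos: [0.5295, 0.0132, 0.2396]
tool_rot: [0.0, 0.979, 0.202, 0.0]
contact_force: [0.6, 0.6, -0.6]
gripper_width: 1.0
grasp_force: 0.0
```

>>> {"fn": "send_rows", "kwargs": {
  "deltas": "0.014 -0.041 0.01 0; 0.028 -0.082 0.02 0; 0.042 -0.124 0.035 1; 0.057 -0.165 0.05 2; 0.071 -0.206 0.06 2.8"
}}

```text
t: 3.3
eef_pos: [0.5129, 0.2302, 0.1785]
tool_rot: [0.0, 0.984, 0.178, -0.0]
contact_force: [0.7, -0.1, 0.4]
gripper_width: 1.0
grasp_force: 0.0
```

Run:
```python
from h import *
for c in("top","scene"):
    p=bot.read_camera(c); save(p,c+"1")
    for n in("cover","cover_top","grip_block_top","tile_case"):
        print(c,n,[(np.round(r["xyz"],4).tolist(),round(r["confidence"],2)) for r in bot.landmark_of(p,n)][:1])
rel(.5135,.232,.059,20.5)
```

```text
top cover [([0.5133, 0.2304, 0.0447], 0.8)]
top cover_top [([0.5158, 0.2307, 0.0434], 0.7)]
top grip_block_top [([0.5146, 0.2341, 0.0769], 0.69)]
top tile_case [([0.5141, 0.2321, -0.0017], 0.77)]
scene cover [([0.5137, 0.2321, 0.0431], 0.69)]
scene cover_top [([0.5108, 0.2314, 0.0452], 0.82)]
scene grip_block_top [([0.5108, 0.2317, 0.0722], 0.79)]
scene tile_case []
t 3.8 pos [0.514  0.2274 0.1797] yaw 20.37 grip 0.997 F [-0.6 -0.1 -0.4]
rel mm [  1.1  -4.5 120.6] spin -0.13
```

>>> {"fn": "send_rows", "kwargs": {
  "deltas": "0.001 -0.003 0 0; 0.001 -0.003 0 0; 0.001 -0.003 0 0; 0.001 -0.003 0 0; 0.001 -0.003 0 0",
  "claw": 0.34
}}

```text
t: 4.3
eef_pos: [0.5133, 0.2319, 0.1793]
tool_rot: [0.0, 0.984, 0.178, -0.0]
contact_force: [0.4, 0.7, -0.8]
gripper_width: 0.342
grasp_force: 0.0
```

```bash
cat >> h.py <<'E'
def tips(img=None):
    o=bot.get_obs(); e=np.array(o["eef_pos"])
    p=bot.read_camera("scene")
    if img: save(p,img)
    w=world(p,np.ones((420,560),bool)).T.reshape(3,-1).T
    w=w[(np.linalg.norm(w[:,:2]-e[:2],axis=1)<.065)&(w[:,2]>e[2]-.03)&(w[:,2]<e[2]+.1)]
    print("tcp z",e[2],"grip",o["gripper_width"],"low pts",np.sort(w[:,2])[[0,3,10,20,40]].round(4))
    l=w[w[:,2]<np.sort(w[:,2])[20]+.004]; print("low centroid",l.mean(0).round(4),"span",np.ptp(l,axis=0).round(3))
    return p
E
python3 - <<'E'
from h import *
tips("scene2"); tips()
E
```

```text
tcp z 0.17927851955759044 grip 0.3416666433540687 low pts [0.1693 0.1708 0.1721 0.1737 0.1767]
low centroid [0.5072 0.2361 0.1743] span [0.022 0.043 0.008]
tcp z 0.17929264862704786 grip 0.339022948642978 low pts [0.1704 0.1709 0.1722 0.1738 0.1766]
low centroid [0.5066 0.2388 0.1743] span [0.023 0.045 0.007]
```

>>> {"fn": "send_rows", "kwargs": {
  "deltas": "0 0 0 0; 0 0 0.025 0; 0 0 0.05 0; 0 0 0.075 0; 0 0 0.09 0",
  "claw": 1
}}

```text
t: 4.9
eef_pos: [0.5125, 0.2314, 0.0875]
tool_rot: [0.0, 0.984, 0.178, -0.001]
contact_force: [0.1, -1.4, 0.7]
gripper_width: 1.001
grasp_force: 0.0
```

>>> {"fn": "send_rows", "kwargs": {
  "deltas": "0 0 0.01 0; 0 0 0.02 0; 0 0 0.028 0; 0 0 0.028 0; 0 0 0.028 0"
}}

```text
t: 5.4
eef_pos: [0.5136, 0.2321, 0.0617]
tool_rot: [-0.0, 0.984, 0.178, 0.0]
contact_force: [-0.0, -0.4, -0.1]
gripper_width: 0.997
grasp_force: 0.0
```

Run:
```python
from h import *
p=bot.read_camera("scene")
cv2.imwrite("pics/s3.png",cv2.resize(p["img"][220:370,150:310,::-1],None,fx=4,fy=4,interpolation=cv2.INTER_CUBIC))
rel(.5133,.232,.0605,20.5)
```

```text
t 5.45 pos [0.5137 0.2322 0.0619] yaw 20.51 grip 0.999 F [0.2 0.9 0.7]
rel mm [-0.4  0.   1.4] spin 0.01
```

View pics/s3.png

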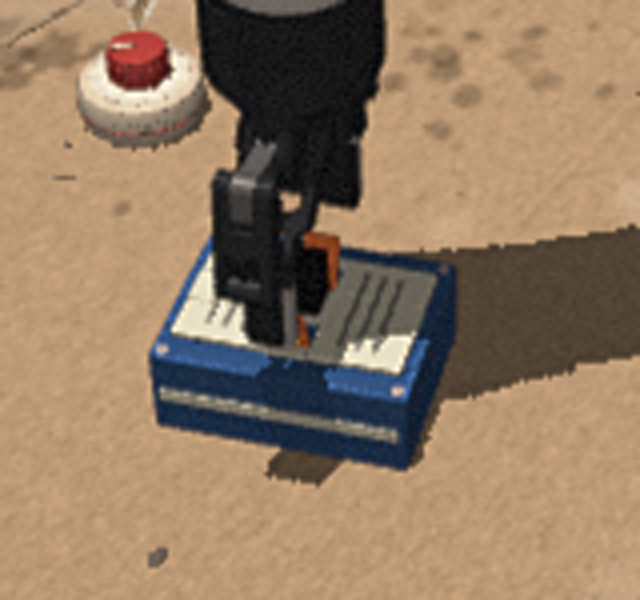

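The near finger (crop 270,300) stands outside the near orange ear (305,330), and the far ear shows at (320,255). I'll squeeze now.

>>> {"fn": "send_rows", "kwargs": {
  "deltas": "0 0 0.001 0; 0 0 0.001 0; 0 0 0.001 0; 0 0 0.001 0; 0 0 0.001 0",
  "claw": 0,
  "force": 25
}}

```text
t: 5.95
eef_pos: [0.5142, 0.2324, 0.0617]
tool_rot: [-0.0, 0.984, 0.178, 0.001]
contact_force: [-2.1, -0.5, 10.1]
gripper_width: 0.332
grasp_force: 27.8
```

>>> {"fn": "send_rows", "kwargs": {
  "deltas": "0 0 0 0; 0 0 0 0; 0 0 0 0"
}}

```text
t: 6.25
eef_pos: [0.5142, 0.2324, 0.0618]
tool_rot: [-0.0, 0.984, 0.178, 0.001]
contact_force: [-1.9, -0.7, 10.5]
gripper_width: 0.322
grasp_force: 27.8
```

>>> {"fn": "send_rows", "kwargs": {
  "deltas": "0 0 -0.0005 0; 0 0 -0.001 0; 0 0 -0.0015 0; 0 0 -0.002 0; 0 0 -0.003 0"
}}

```text
t: 6.75
eef_pos: [0.5128, 0.2316, 0.0629]
tool_rot: [0.0, 0.984, 0.178, -0.001]
contact_force: [0.2, 0.3, -0.8]
gripper_width: 0.327
grasp_force: 27.7
```

>>> {"fn": "send_rows", "kwargs": {
  "deltas": "0 0 -0.004 0; 0 0 -0.008 0; 0 0 -0.014 0; 0 0 -0.02 0; 0 0 -0.026 0"
}}

```text
t: 7.25
eef_pos: [0.5134, 0.232, 0.09]
tool_rot: [-0.0, 0.984, 0.178, 0.0]
contact_force: [0.4, -0.3, -0.9]
gripper_width: 0.326
grasp_force: 27.7
```

>>> {"fn": "send_rows", "kwargs": {
  "deltas": "0 0 -0.008 0; 0 0 -0.016 0; 0 0 -0.024 0; 0 0 -0.03 0; 0 0 -0.03 0"
}}

```text
t: 7.75
eef_pos: [0.5139, 0.2323, 0.1204]
tool_rot: [-0.0, 0.984, 0.178, 0.001]
contact_force: [0.6, 0.5, -1.3]
gripper_width: 0.327
grasp_force: 27.7
```

Run:
```python
from h import *
for c in("top","scene"):
    p=bot.read_camera(c)
    if c=="scene": save(p,"s4")
    for n in("cover","grip_block_top","tile_case"):
        print(c,n,[(np.round(r["xyz"],4).tolist(),round(r["confidence"],2)) for r in bot.landmark_of(p,n)][:1])
rel(.50,.02,.12,20.5)
```

```text
top cover [([0.5135, 0.2287, 0.1036], 0.72)]
top grip_block_top [([0.5136, 0.231, 0.129], 0.55)]
top tile_case [([0.5125, 0.2333, -0.0014], 0.63)]
scene cover [([0.5152, 0.2283, 0.1033], 0.98)]
scene grip_block_top [([0.5124, 0.2321, 0.1291], 0.68)]
scene tile_case [([0.5176, 0.2305, -0.0002], 0.9)]
t 8.15 pos [0.5131 0.2319 0.1189] yaw 20.51 grip 0.332 F [ 0.1 -0.9 -0.3]
rel mm [-86.5 193.9  -1. ] spin 0.01
```

View pics/s4.png

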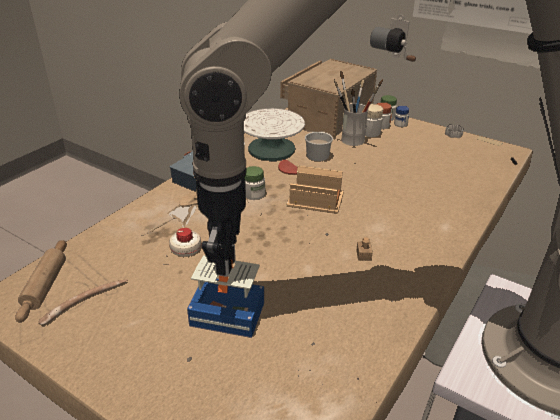

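The scene view shows the cover level in the gripper at px (227,272), with the open case at (227,308) below it. I'll carry it to bare table at (0.52,0.03).

>>> {"fn": "send_rows", "kwargs": {
  "deltas": "-0.01 0.03 0 0; -0.023 0.07 0 0; -0.04 0.12 0 0; -0.054 0.16 0 0; -0.0645 0.1915 0 0"
}}

```text
t: 8.65
eef_pos: [0.5196, 0.0264, 0.1191]
tool_rot: [0.001, 0.984, 0.177, -0.0]
contact_force: [0.6, -0.3, -1.9]
gripper_width: 0.327
grasp_force: 27.7
```

>>> {"fn": "send_rows", "kwargs": {
  "deltas": "0 0 0.015 0; 0 0 0.035 0; 0 0 0.055 0; 0 0 0.065 0; 0 0 0.069 0"
}}

```text
t: 9.15
eef_pos: [0.5193, 0.03, 0.0493]
tool_rot: [-0.0, 0.984, 0.178, -0.001]
contact_force: [-0.5, 0.5, -1.3]
gripper_width: 0.333
grasp_force: 27.7
```

Run:
```python
from h import *
p=bot.read_camera("scene")
print(p["depth"].shape,[np.round(r["xyz"],4) for r in bot.landmark_of(p,"cover")])
rel(.52,.03,.0443,20.5)
```

```text
(420, 560) [array([0.5223, 0.03  , 0.0328])]
t 9.25 pos [0.5199 0.0301 0.0501] yaw 20.52 grip 0.328 F [0.2 0.6 0.1]
rel mm [0.1 0.1 5.8] spin 0.02
```

Lowering gently until contact.

>>> {"fn": "send_rows", "kwargs": {
  "deltas": "0 0 0.001 0; 0 0 0.002 0; 0 0 0.003 0; 0 0 0.004 0; 0 0 0.0045 0"
}}

```text
t: 9.75
eef_pos: [0.52, 0.0299, 0.0459]
tool_rot: [0.0, 0.984, 0.178, 0.0]
contact_force: [-0.5, 0.8, -1.3]
gripper_width: 0.328
grasp_force: 27.7
```

>>> {"fn": "send_rows", "kwargs": {
  "deltas": "0 0 0.0005 0; 0 0 0.0005 0"
}}

```text
t: 9.95
eef_pos: [0.52, 0.03, 0.0458]
tool_rot: [0.0, 0.984, 0.178, 0.0]
contact_force: [-1.8, 0.8, 4.8]
gripper_width: 0.33
grasp_force: 27.8
```

>>> {"fn": "send_rows", "kwargs": {
  "deltas": "0 0 0 0; 0 0 0 0; 0 0 0 0; 0 0 0 0; 0 0 0 0",
  "claw": 1
}}

```text
t: 10.45
eef_pos: [0.52, 0.03, 0.0453]
tool_rot: [0.0, 0.984, 0.178, 0.0]
contact_force: [0.2, -0.3, -0.2]
gripper_width: 1.002
grasp_force: 0.0
```

>>> {"fn": "send_rows", "kwargs": {
  "deltas": "0 0 -0.02 0; 0 0 -0.05 0; 0 0 -0.08 0; 0 0 -0.08 0"
}}

```text
t: 10.85
eef_pos: [0.5226, 0.0304, 0.129]
tool_rot: [0.0, 0.984, 0.178, 0.004]
contact_force: [0.9, 0.4, -0.7]
gripper_width: 1.002
grasp_force: 0.0
```

Run:
```python
from h import *
for c in("top","scene"):
    p=bot.read_camera(c); save(p,c+"5")
    for n in("cover","grip_block_top"):
        print(c,n,[(np.round(r["xyz"],4).tolist(),round(r["confidence"],2)) for r in bot.landmark_of(p,n)][:1])
    m=bot.masks_of(p,"cover")
    if m:
        w=world(p,m[0]["mask"]); q=w[(w[:,2]>.026)&(w[:,2]<.038)]
        print(len(q),cv2.minAreaRect((q[:,:2]*1000).astype(np.float32)))
rel(.52,.03,.13,110.5); o=bot.get_obs(); print(o["q"])
```

```text
top cover []
top grip_block_top [([0.7086, 0.1263, 0.0044], 0.49)]
scene cover [([0.5208, 0.0281, 0.0289], 0.68)]
scene grip_block_top [([0.5187, 0.0295, 0.0564], 0.87)]
838 ((518.8965454101562, 32.098388671875), (103.10032653808594, 66.66192626953125), 19.596553802490234)
t 11.25 pos [0.5194 0.0299 0.1244] yaw 20.51 grip 0.996 F [-0.2  0.8 -0.1]
rel mm [ 0.6  0.1 -5.6] spin -89.99
[ 0.08146378  0.39243577 -0.31553215  2.0082291   0.17142632  0.76766021
 -1.54840949]
```

View pics/scene5.png

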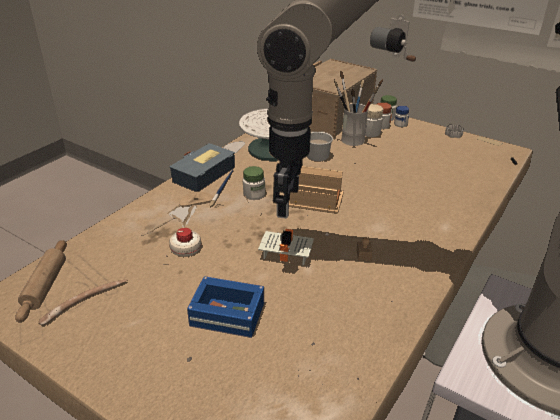

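The scene view shows the cover standing upright on the table at px (286,248), tabs out, clear of case and rack, with the gripper above it. Next is a quarter turn, starting with a check of joint 7's direction.

>>> {"fn": "send_rows", "kwargs": {
  "deltas": "0 0 0 5"
}}

```text
t: 11.35
eef_pos: [0.5196, 0.0299, 0.1246]
tool_rot: [-0.0, 0.991, 0.134, -0.001]
contact_force: [0.0, -0.7, 0.5]
gripper_width: 1.002
grasp_force: 0.0
```

```bash
python3 -c "
from h import *
print(bot.get_obs()['q'])"
```

```text
[ 0.06587995  0.39013708 -0.29629107  2.00901043  0.16040549  0.76557876
 -1.62686651]
```

>>> {"fn": "send_rows", "kwargs": {
  "deltas": "0 0 0 -8.5; 0 0 0 -17; 0 0 0 -25.5; 0 0 0 -34; 0 0 0 -42.5"
}}

```text
t: 11.85
eef_pos: [0.5197, 0.03, 0.1247]
tool_rot: [-0.0, 0.873, 0.488, -0.0]
contact_force: [1.1, 0.3, -0.1]
gripper_width: 1.002
grasp_force: 0.0
```

>>> {"fn": "send_rows", "kwargs": {
  "deltas": "0 0 0 -8.5; 0 0 0 -17; 0 0 0 -25.5; 0 0 0 -34; 0 0 0 -42.5"
}}

```text
t: 12.35
eef_pos: [0.5197, 0.0299, 0.1248]
tool_rot: [-0.0, 0.637, 0.771, -0.0]
contact_force: [0.3, 0.2, -0.1]
gripper_width: 1.0
grasp_force: 0.0
```

>>> {"fn": "send_rows", "kwargs": {
  "deltas": "0 0 0 -5; 0 0 0 -10; 0 0 0 -10; 0 0 0 -10"
}}

```text
t: 12.75
eef_pos: [0.5198, 0.0299, 0.1249]
tool_rot: [-0.0, 0.571, 0.821, -0.0]
contact_force: [0.5, -0.1, -0.3]
gripper_width: 1.0
grasp_force: 0.0
```

Run:
```python
from h import *
for i in range(2):
    p=bot.read_camera("scene")
    for n in("cover","grip_block_top","cover_top"):
        print(n,[(np.round(r["xyz"],4).tolist(),round(r["confidence"],2)) for r in bot.landmark_of(p,n)][:1])
rel(.52,.03,.045,110.5); print(bot.get_obs()["q"])
```

```text
cover [([0.5221, 0.0318, 0.0313], 0.84)]
grip_block_top [([0.5173, 0.0261, 0.0563], 0.59)]
cover_top [([0.5212, 0.0287, 0.0296], 0.74)]
cover [([0.5196, 0.0293, 0.0281], 0.83)]
grip_block_top [([0.5169, 0.027, 0.0571], 0.87)]
cover_top [([0.5174, 0.0299, 0.029], 0.66)]
t 13.15 pos [0.5199 0.03   0.1253] yaw 110.49 grip 1.0 F [ 0.2 -0.2 -0.1]
rel mm [-0.   0.  80.3] spin -0.01
[ 0.36252671  0.45399278 -0.66918409  1.98932898  0.3800756   0.82365977
 -0.16282651]
```

>>> {"fn": "send_rows", "kwargs": {
  "deltas": "0 0 0.03 0; 0 0 0.055 0; 0 0 0.07 0; 0 0 0.079 0; 0 0 0.079 0"
}}

```text
t: 13.65
eef_pos: [0.5195, 0.0301, 0.0456]
tool_rot: [-0.001, 0.57, 0.822, -0.0]
contact_force: [-0.3, 0.4, -0.4]
gripper_width: 1.0
grasp_force: 0.0
```

>>> {"fn": "send_rows", "kwargs": {
  "deltas": "0 0 0 0; 0 0 0 0; 0 0 0 0; 0 0 0 0; 0 0 0 0",
  "claw": 0,
  "force": 25
}}

```text
t: 14.15
eef_pos: [0.5202, 0.0299, 0.0468]
tool_rot: [0.0, 0.57, 0.822, 0.0]
contact_force: [-1.0, 0.2, 2.5]
gripper_width: 0.202
grasp_force: 26.3
```

>>> {"fn": "send_rows", "kwargs": {
  "deltas": "0 0 0 0; 0 0 0 0; 0 0 0 0"
}}

```text
t: 14.45
eef_pos: [0.5202, 0.03, 0.0468]
tool_rot: [0.0, 0.57, 0.822, 0.0]
contact_force: [-1.2, -0.5, 5.6]
gripper_width: 0.199
grasp_force: 26.7
```

>>> {"fn": "send_rows", "kwargs": {
  "deltas": "0 0 -0.01 0; 0 0 -0.03 0; 0 0 -0.06 0; 0 0 -0.09 0; 0 0 -0.1 0"
}}

```text
t: 14.95
eef_pos: [0.5214, 0.0305, 0.1494]
tool_rot: [0.002, 0.57, 0.822, 0.001]
contact_force: [-0.0, -0.1, -0.5]
gripper_width: 0.206
grasp_force: 25.9
```

Run:
```python
from h import *
for c in("top","scene"):
    p=bot.read_camera(c)
    for n in("cover_rack","rack_floor","cover"):
        print(c,n,[(np.round(r["xyz"],4).tolist(),round(r["confidence"],2)) for r in bot.landmark_of(p,n)][:1])
    m=bot.masks_of(p,"cover_rack")
    if m:
        w=world(p,m[0]["mask"]); q=w[(w[:,2]>.045)&(w[:,2]<.068)]
        print("top",len(q),cv2.minAreaRect((q[:,:2]*1000).astype(np.float32)))
        q=w[(w[:,2]<.014)]
        print("base",len(q),cv2.minAreaRect((q[:,:2]*1000).astype(np.float32)))
    m=bot.masks_of(p,"cover")
    if m:
        w=world(p,m[0]["mask"]); q=w[(w[:,2]>.124)&(w[:,2]<.138)]
        print("cover",len(q),cv2.minAreaRect((q[:,:2]*1000).astype(np.float32)))
rel(.578,-.187,.147,110.5)
```

```text
top cover_rack [([0.5808, -0.1851, -0.0021], 0.79)]
top rack_floor [([0.5756, -0.1881, 0.0079], 0.73)]
top cover []
top 515 ((577.2611083984375, -188.9486083984375), (109.0732192993164, 91.48558044433594), 20.352336883544922)
base 1468 ((580.1915283203125, -195.96383666992188), (127.8961181640625, 110.30594635009766), 20.157255172729492)
scene cover_rack [([0.58, -0.186, -0.0009], 0.8)]
scene rack_floor [([0.5813, -0.1843, 0.0052], 0.83)]
scene cover [([0.519, 0.0319, 0.129], 0.66)]
top 452 ((569.5927734375, -183.99508666992188), (96.96528625488281, 98.10834503173828), 21.192609786987305)
base 200 ((550.4027709960938, -187.8832244873047), (73.01870727539062, 90.80355834960938), 22.309911727905273)
cover 814 ((517.1378173828125, 32.83061218261719), (104.6316909790039, 65.66732025146484), 20.049291610717773)
t 15.55 pos [0.5197 0.03   0.1458] yaw 110.51 grip 0.202 F [-0.1 -0.9 -1.4]
rel mm [-223.7  -21.5   -1.2] spin 0.01
```

>>> {"fn": "send_rows", "kwargs": {
  "deltas": "-0.035 -0.003 0 0; -0.08 -0.007 0 0; -0.125 -0.012 0 0; -0.17 -0.016 0 0; -0.2 -0.019 0 0"
}}

```text
t: 16.05
eef_pos: [0.5724, -0.1682, 0.146]
tool_rot: [0.0, 0.571, 0.821, -0.001]
contact_force: [0.6, -0.0, -1.9]
gripper_width: 0.205
grasp_force: 25.8
```

>>> {"fn": "send_rows", "kwargs": {
  "deltas": "-0.015 -0.001 0 0; -0.0233 -0.0018 0 0; -0.0233 -0.0018 0.01 0; -0.0233 -0.0018 0.02 0; -0.0233 -0.0018 0.02 0"
}}

```text
t: 16.55
eef_pos: [0.5772, -0.1841, 0.1243]
tool_rot: [-0.002, 0.569, 0.823, -0.0]
contact_force: [-0.2, 0.0, -1.9]
gripper_width: 0.206
grasp_force: 25.8
```

Run:
```python
from h import *
for c in("top","scene"):
    p=bot.read_camera(c)
    if c=="scene": cv2.imwrite("pics/s6.png",cv2.resize(p["img"][130:250,240:400,::-1],None,fx=5,fy=5,interpolation=cv2.INTER_CUBIC)[:600])
    for n in("cover_rack","rack_floor","cover","grip_block_top"):
        print(c,n,[(np.round(r["xyz"],4).tolist(),round(r["confidence"],2)) for r in bot.landmark_of(p,n)][:1])
    m=bot.masks_of(p,"cover")
    if m:
        w=world(p,m[0]["mask"]); q=w[(w[:,2]>.104)&(w[:,2]<.118)]
        print("cover",len(q),len(q)>5 and cv2.minAreaRect((q[:,:2]*1000).astype(np.float32)))
rel(.5785,-.1864,.0547,110.5)
```

```text
top cover_rack [([0.5753, -0.1853, -0.0019], 0.81)]
top rack_floor [([0.576, -0.187, 0.0062], 0.9)]
top cover [([0.575, -0.1848, 0.1074], 0.73)]
top grip_block_top [([0.5726, -0.1835, 0.1362], 0.65)]
cover 531 ((570.9857177734375, -171.75375366210938), (104.88578033447266, 33.583065032958984), 24.618497848510742)
scene cover_rack [([0.5795, -0.1863, -0.0006], 0.83)]
scene rack_floor [([0.5818, -0.1863, 0.0053], 0.85)]
scene cover []
scene grip_block_top [([0.5746, -0.1854, 0.1348], 0.57)]
cover 533 ((576.90283203125, -182.27310180664062), (103.9040756225586, 67.37326049804688), 20.47802734375)
t 17.15 pos [ 0.5787 -0.1865  0.1264] yaw 110.5 grip 0.204 F [-0.   0.4 -0.3]
rel mm [ 0.2 -0.2 71.7] spin 0.0
```

View pics/s6.png

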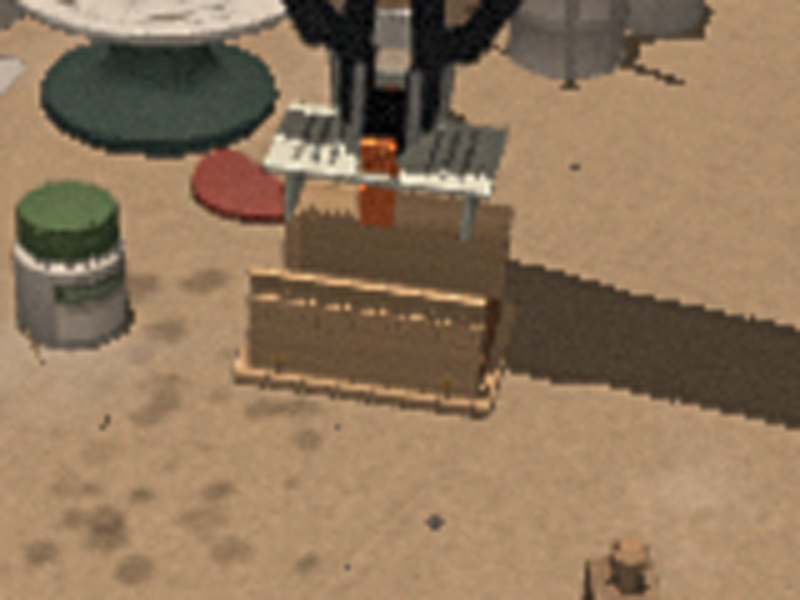

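The cover (crop 385,150) is level and in line over the rack (crop 370,340), between the cheeks. I'll lower it in steps.

>>> {"fn": "send_rows", "kwargs": {
  "deltas": "0 0 0.01 0; 0 0 0.02 0; 0 0 0.028 0; 0 0 0.036 0; 0 0 0.042 0"
}}

```text
t: 17.65
eef_pos: [0.5783, -0.1864, 0.0831]
tool_rot: [-0.001, 0.57, 0.822, -0.0]
contact_force: [1.0, -0.3, -0.5]
gripper_width: 0.198
grasp_force: 25.8
```

>>> {"fn": "send_rows", "kwargs": {
  "deltas": "0 0 0.005 0; 0 0 0.01 0; 0 0 0.014 0; 0 0 0.018 0; 0 0 0.02 0"
}}

```text
t: 18.15
eef_pos: [0.5786, -0.1864, 0.064]
tool_rot: [-0.0, 0.57, 0.822, -0.0]
contact_force: [-0.2, -0.2, -1.2]
gripper_width: 0.207
grasp_force: 25.8
```

>>> {"fn": "send_rows", "kwargs": {
  "deltas": "0 0 0.002 0; 0 0 0.004 0; 0 0 0.006 0; 0 0 0.0075 0; 0 0 0.0085 0"
}}

```text
t: 18.65
eef_pos: [0.5787, -0.1865, 0.0557]
tool_rot: [0.0, 0.57, 0.822, -0.0]
contact_force: [-0.3, 0.5, -0.3]
gripper_width: 0.201
grasp_force: 25.8
```

>>> {"fn": "send_rows", "kwargs": {
  "deltas": "0 0 0.0005 0; 0 0 0.001 0; 0 0 0.001 0"
}}

```text
t: 18.95
eef_pos: [0.5788, -0.1864, 0.0549]
tool_rot: [0.0, 0.57, 0.822, 0.0]
contact_force: [-0.1, 0.3, -0.9]
gripper_width: 0.204
grasp_force: 25.8
```

>>> {"fn": "send_rows", "kwargs": {
  "deltas": "0 0 0.0005 0; 0 0 0.001 0; 0 0 0.001 0"
}}

```text
t: 19.25
eef_pos: [0.5788, -0.1865, 0.0548]
tool_rot: [0.0, 0.57, 0.822, -0.0]
contact_force: [-2.9, 0.5, 8.0]
gripper_width: 0.206
grasp_force: 27.0
```

Contact comes at the expected height, so I'll let go.

>>> {"fn": "send_rows", "kwargs": {
  "deltas": "0 0 0 0; 0 0 0 0; 0 0 0 0; 0 0 0 0; 0 0 0 0",
  "claw": 1
}}

```text
t: 19.75
eef_pos: [0.5786, -0.1865, 0.0537]
tool_rot: [-0.0, 0.57, 0.822, -0.0]
contact_force: [0.4, -0.4, -0.6]
gripper_width: 0.998
grasp_force: 0.0
```

>>> {"fn": "send_rows", "kwargs": {
  "deltas": "0 0 -0.02 0; 0 0 -0.05 0; 0 0 -0.09 0; 0 0 -0.14 0; 0 0 -0.18 0"
}}

```text
t: 20.25
eef_pos: [0.579, -0.1863, 0.2364]
tool_rot: [0.001, 0.57, 0.822, 0.0]
contact_force: [1.3, -0.6, 0.7]
gripper_width: 0.998
grasp_force: 0.0
```

>>> {"fn": "send_rows", "kwargs": {
  "deltas": "0.05 0 0 0; 0.1 0 0 0; 0.14 0 0 0; 0.18 0 0 0; 0.18 0 0 0"
}}

```text
t: 20.75
eef_pos: [0.5138, -0.0117, 0.2344]
tool_rot: [-0.0, 0.566, 0.824, 0.001]
contact_force: [-0.8, 0.5, 0.3]
gripper_width: 0.998
grasp_force: 0.0
```

Run:
```python
from h import *
for c in("top","scene"):
    p=bot.read_camera(c)
    if c=="scene": cv2.imwrite("pics/s7.png",cv2.resize(p["img"][130:250,240:400,::-1],None,fx=5,fy=5,interpolation=cv2.INTER_CUBIC)[:600])
    for n in("rack_floor","cover_rack","cover","grip_block_top","timer","glaze_jar","stamp_block"):
        print(c,n,[(np.round(r["xyz"],4).tolist(),round(r["confidence"],2)) for r in bot.landmark_of(p,n)][:1])
    m=bot.masks_of(p,"cover")
    if m:
        w=world(p,m[0]["mask"]); q=w[(w[:,2]>.034)&(w[:,2]<.046)]
        print("cover",len(q),np.median(q[:,2]),cv2.minAreaRect((q[:,:2]*1000).astype(np.float32)))
rel(0.5,0,.2,110)
```

```text
top rack_floor [([0.5789, -0.19, 0.0066], 0.6)]
top cover_rack [([0.5799, -0.1862, -0.0021], 0.75)]
top cover [([0.577, -0.1869, 0.0379], 0.57)]
top grip_block_top [([0.5776, -0.1893, 0.0682], 0.78)]
top timer [([0.7079, 0.1252, 0.0009], 0.85)]
top glaze_jar [([0.715, -0.127, -0.0008], 0.6)]
top stamp_block []
scene rack_floor [([0.5826, -0.1865, 0.0068], 0.85)]
scene cover_rack [([0.5788, -0.188, -0.0006], 0.92)]
scene cover [([0.5809, -0.1851, 0.0371], 0.8)]
scene grip_block_top [([0.5769, -0.1884, 0.0646], 0.58)]
scene timer [([0.7044, 0.1325, 0.0002], 0.72)]
scene glaze_jar [([0.7152, -0.1255, -0.0015], 0.81)]
scene stamp_block [([0.3855, -0.0642, 0.0013], 0.6)]
cover 268 0.03858104805478213 ((581.7702026367188, -197.97885131835938), (101.36617279052734, 47.15928649902344), 26.556026458740234)
t 21.65 pos [ 0.5156 -0.0178  0.2338] yaw 110.51 grip 0.999 F [-0.  -0.1  0.6]
rel mm [22.2 -8.4 33.8] spin 0.51
```

View pics/s7.png

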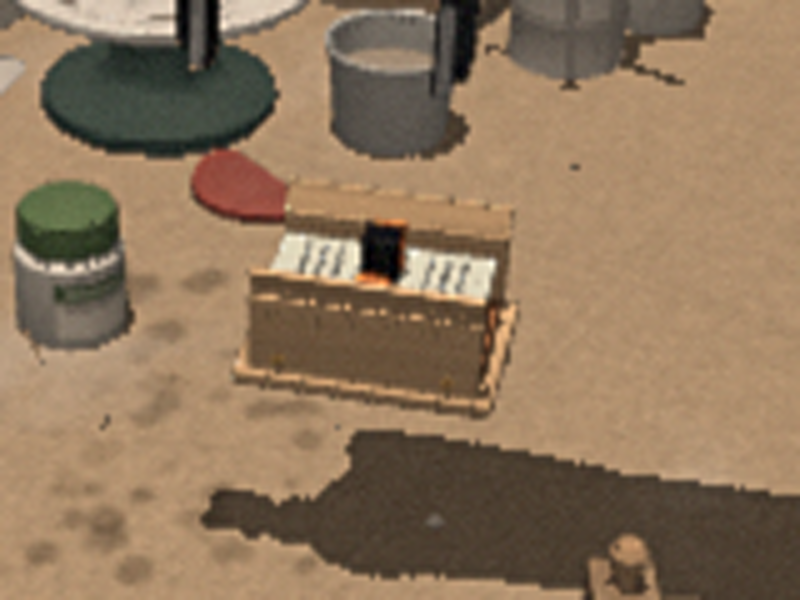

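The cover (crop 385,260) sits level between the cheeks with its tabs out. The measured height is about 38 mm for plate points and 37 mm for the origin, as expected. The jar and stamp look undisturbed, so I'm handing in.

```bash
python3 -c "
from h import *
print(bot.hand_in())"
```

```text
the job is handed in; nothing more can be done
None
```

The cover was unclipped, stood on the bare table, then parked right way up in the rack with its tabs out, and the job was handed in at about 22 s; the hand-in returned no verdict.

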